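# Unstack the sample boxes to weigh the shallow one

## Task

The shallow sample box is wanted on the balance, but a deep box is stacked on top of it. Lift that deep box off the pile and lower it gently onto the deep box that stands by itself, same way along, so that its base locks down over the lid lugs; then lift the shallow box off the pile and set it down gently and flat in the middle of the balance pan. Keep both boxes level, leave the bottom box of the pile and the lone box where they stand, and do not disturb the moisture tin and the stopwatch lying near the work.

Things in the scene. Friction and masses are not known exactly. Their poses are not given: they have to be found in the camera images.
- top_box: Deep box at the top of the pile of three. Closed grey stacking sample box, white lid, black clip on each short end: 120 (x; 128 over clips) x 62 (y) x 60 mm (z, to the flat lid top), plumb sides, can be gripped across its 62 mm anywhere. May be set down turned half round. Origin: centre of the underside, z up. 0.28 to 0.56 kg. Its origin starts 40 mm above the shallow box's.
- shallow_box: Shallow box, the middle one of the pile: same make, 120 (x; 128 over clips) x 62 (y) x 40 mm (z, to the lid top), 0.18 to 0.35 kg. Origin: centre of the underside; it starts 60 mm above that of the bottom box.
- pile_base: Deep box at the bottom of the pile, 120 x 62 x 60 mm, like the top one, 0.4 kg, loose on the table. Origin: centre of the underside, x along the length, z up.
- lone_box: Deep box standing alone, loose, like the top one (0.4 kg). All boxes: on the lid two square lugs, 22 mm wide, 6 mm high (18 mm wide in the upper half), at x = +-38, y = 0; in the base two square pockets, 27 mm wide, 8 mm deep, at the same places: 2.5 mm play. Seated, the upper base lies flat on the lid, 60 mm above this origin (centre of the underside, x along the length).
- pan_centre (a point): Centre of the top face of the balance's flat square steel pan, 142 x 142 mm, 50 mm above the table; z up, x from the balance's front to its back. The pan does not move and nothing of the balance is higher.
- tin: Round aluminium moisture tin with lid, 68 mm diameter, 40 mm high, a bystander on the right of the work; origin: centre of the underside.
- stopwatch: Round black stopwatch, 68 x 58 x 15 mm, lying flat between the work and the robot, a bystander; origin: centre of the underside.
- balance: Low white bench balance, 190 (x) x 156 (y) x 50 mm, fixed to the table, dark display on its front (-x) edge, steel pan on top (pan_centre lies at x = +15, z = 50 mm in its frame); origin: centre of the underside of the housing, x from front to back.

How it is judged (in metres and radians):
On the way:
1. the top deep box is locked on the lone box and let go, the shallow box still seated on the pile's bottom box (x of top_box in the frame of lone_box between -0.004 and 0.004 m and y of top_box in the frame of lone_box between -0.004 and 0.004 m and z of top_box in the frame of lone_box between 0.057 and 0.0625 m and angle between the x axis of top_box and the x axis of lone_box, either way round below 0.08 rad and angle between top_box's own z axis and vertical below 0.05 rad and horizontal distance between shallow_box and pile_base below 0.01 m and z of shallow_box in the frame of pile_base between 0.057 and 0.0625 m and contact force between top_box and the fingers below 0.2 N and linear speed of top_box below 0.02 m/s), for 0.2 s.
At the end, for the whole second after the job is handed in: The former top box is locked on the lone box (within 4 mm in plan, base down on its lid, parallel within 0.08 rad); the shallow box stands flat on the pan, within 25 mm of its centre; both let go and at rest; the bottom box and the lone box upright, within 20 mm of their starts (x of top_box in the frame of lone_box between -0.004 and 0.004 m and y of top_box in the frame of lone_box between -0.004 and 0.004 m and z of top_box in the frame of lone_box between 0.057 and 0.0625 m and angle between the x axis of top_box and the x axis of lone_box, either way round below 0.08 rad and angle between each of top_box, shallow_box, pile_base, lone_box's own z axis and vertical below 0.05 rad and horizontal distance between shallow_box and pan_centre below 0.025 m and z of shallow_box in the frame of pan_centre between -0.003 and 0.003 m and contact force between each of top_box, shallow_box and the fingers below 0.2 N and linear speed of each of top_box, shallow_box below 0.02 m/s and distance of each of pile_base, lone_box from where it was at the start of the episode below 0.02 m); the robot touches nothing.
It fails at once if the bottom box of the pile or the lone box shifted by more than 20 mm or tilted (distance of any of pile_base, lone_box from where it was at the start of the episode above 0.02 m or angle between any of pile_base, lone_box's own z axis and vertical above 0.15 rad).
It fails at once if a handled box tipped by more than 0.35 rad (angle between any of top_box, shallow_box's own z axis and vertical above 0.35 rad).
It fails at once if the shallow box dropped or pressed hard on the balance (over 40 N) (contact force between shallow_box and balance above 40 N).
It fails at once if the deep box dropped or pressed hard on the lone box (over 60 N) (contact force between top_box and lone_box above 60 N).
It fails at once if the tin or the stopwatch moved by more than 30 mm (distance of any of tin, stopwatch from where it was at the start of the episode above 0.03 m).
It also fails if it takes over 66 s, if anything falls off the work surface, if the arm or the gripper's body presses on something with over 40 N, if the wrist force passes 120 N, or if a joint passes its speed limit or range.

## Robot

A 7-joint arm with a two-finger parallel gripper is mounted at the origin on a cart in front of the work surface, level with it; the furniture and walls round the work are solid. World frame = base frame: x ahead of the robot, y to its left, z up, the work surface at z = 0. Lengths are in m, angles in degrees, forces in N, time in s.
With the tool pointing down it reaches from about 0.35 to 0.9 m from the base axis. Payload 19.9 kg.
Tool frame: the origin (TCP) lies on the centre line of the jaws, within the pads' length; the fingertips stand 11 mm ahead of it and the grasp point (between the pads) lies 8 mm behind it (bot.finger_overhang is the distance from the TCP to the fingertips, in m); z points along the fingers, y is the line along which they close (so a half turn about z gives the same grasp; the last joint's range is limited). The gripper opens to 94 mm and grips with 3 to 60 N. Pads are 16 mm wide; open, the fingers measure 119 mm over their backs; the gripper's body (75 mm by 177 mm) begins 78 mm behind the grasp point.
Start: joints at [-70.961, 23.915, -0.59, 92.452, 0.269, 63.638, -3.037], TCP at [0.228, 0.582, 0.216] pointing down, gripper open.
Joint ranges: [-161.28, 161.28], [-22.2, 115.67], [-73.04, 71.86], [3.21, 147.25], [-68.34, 248.33], [10.77, 114.83], [-161.83, 161.83]. Speed limits (degrees/s): [108.29, 108.29, 136.94, 136.94, 172.46, 172.46, 172.46].

## Interface

Orientations are given as a 3x3 rotation matrix whose columns are the frame's x, y, z axes.
In Python, from plant import sensors, cams, job, bot gives the robot as it stands.
- The arm moves only by the tool jog_arm, never from a script. Its argument "targets" is text: rows parted by semicolons, each of 7 numbers parted by spaces: the turn, a rotation vector about the world's x, y, z in degrees, then the shift along the world's x, y, z in cm, then the opening, from 0 (shut) to 1 (fully open). In form: wx wy wz dx dy dz fingers; .... A call has exactly 10 rows; each row shifts and turns the commanded pose from where the row before left it; what a row does not reach is not made up. A row lasts 1/8 s, in which the tool goes at most 62.5 mm and 10.7 degrees, less where a joint would pass 70% of its speed; a pose out of reach is approached as far as the arm can. A call with a gripper value outside its range is refused whole. The fingers move at their own pace and stop on an object; the grip force is fixed at half the most. Time passes only in rows, so rows that do not move let the fingers close, or fill a call up. It gives the time, the measured TCP pose, the force, the opening and the grip force at its end, in the units of the state.
- sensors.get_obs(): the state, without advancing time (a new reading comes with each control period).
- cams.get_image(name): name is "side" or "top" or "wrist"; returns the picture (480x640x3 uint8, red, green, blue); there is no depth.
- cams.camera_info(name): a dict with "intrinsics" (3x3 intrinsics, pixels), "xyz" and "rotation" of the camera in the world. Camera axes: x right, y up, looking along -z (the intrinsics and any distortion apply to the point x, -y, -z); pixel columns grow to the right and rows downward; lengths in m; the calibration is good to about 2 mm. The wrist camera is an equidistant fisheye: a pixel r from the principal point sees the ray r / f radians off the axis. A picture is of the moment at which its call begins: read the wrist's pose just before it. camera_info takes no time and is no camera call; for the wrist camera it gives the pose at the moment of the call.
- job.close_job(): hands the job in; it is judged then, once.
The state is a dict: "time": time; "q": joint angles; "qd": joint speeds; "tau": joint torques, N m; "tool_pos": TCP position; "ee_rot": TCP orientation; "ft_force": force on the tool from outside, world axes, zero at the start; "torque": the same for the moment, N m; "width": finger opening in m; "grasp_force": force on a finger pad.
Only numpy, scipy, OpenCV 4.12 (cv2) and the standard library are available. Lean on these libraries where they do the work, as an engineer would, in place of code of your own. Each camera call takes 0.05 s, during which the arm holds its last target. There are 200 camera calls.

## Working session

There is one attempt and no reset: what is moved stays moved. The work goes in short steps, Python scripts to look and compute and a tool call to move; the robot and the scene stay as the last step left them, time stands still between calls to the robot, and variables do not carry over. Pictures are saved under pics/ and viewed, at most 11 in all, crops included, and the job is handed in when it is done.

Besides the shell and the picture viewer there is one more tool, called after "Request:" as name(argument=value, ...) on one line, values as JSON. jog_arm: Moves the arm, as the interface text tells. Its arguments: {"type":"object","properties":{"targets":{"type":"string"}},"required":["targets"]}

```bash
mkdir -p pics; ls; python3 - <<'E'
from plant import sensors,cams,job,bot
import cv2,numpy as np
for n in ["top","side"]:
    cv2.imwrite(f"pics/{n}0.png",cams.get_image(n)[:,:,::-1])
    c=cams.camera_info(n);print(n,c)
o=sensors.get_obs();print(o)
E
```

```text
pics
top {'intrinsics': array([[500.55010309,   0.        , 310.12145676],
       [  0.        , 500.55010309, 235.38214397],
       [  0.        ,   0.        ,   1.        ]]), 'xyz': array([0.2819337 , 0.10203518, 1.18099626]), 'rotation': array([[-1.69636633e-02,  9.73058791e-01, -2.29932213e-01],
       [-9.99849426e-01, -1.73495853e-02,  3.43329534e-04],
       [-3.65514873e-03,  2.29903416e-01,  9.73206586e-01]])}
side {'intrinsics': array([[612.87494587,   0.        , 325.86292048],
       [  0.        , 612.87494587, 250.86516597],
       [  0.        ,   0.        ,   1.        ]]), 'xyz': array([ 0.15256318, -0.81907814,  0.66060171]), 'rotation': array([[ 0.90499266,  0.23254232, -0.35624761],
       [-0.42493969,  0.45403385, -0.78312165],
       [-0.02036045,  0.86010309,  0.50971376]])}
{'time': 0.1, 'q': array([-70.95973906,  23.94539865,  -0.58943024,  92.48195596,
         0.26950721,  63.63840745,  -3.0358764 ]), 'qd': array([ 0.0030838 , -0.05522277,  0.04983206, -0.14338669, -0.07524744,
        0.00379131,  0.00125943]), 'tau': array([ 1.23688667e-03, -8.52578545e+01,  6.40414897e-01, -4.26690888e+01,
       -4.88128129e-02,  1.64712849e-02,  5.56760398e-06]), 'tool_pos': array([0.22812954, 0.58152192, 0.21588029]), 'ee_rot': array([[-9.30944385e-01,  3.65160855e-01, -3.19270084e-04],
       [ 3.65160982e-01,  9.30943766e-01, -1.07813364e-03],
       [-9.64697060e-05, -1.12026743e-03, -9.99999368e-01]]), 'ft_force': array([ 0.77769286,  0.04896688, -0.39571493]), 'torque': array([ 0.00906043, -0.07171459,  0.0377202 ]), 'grasp_force': 0.0, 'width': 0.09397369992374831}
```

View pics/top0.png

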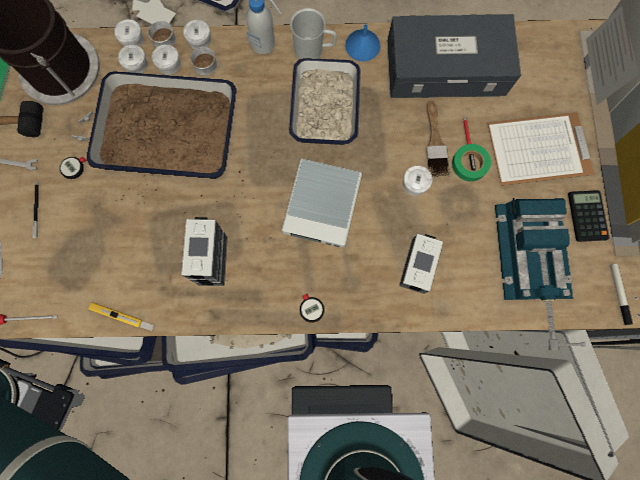

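View pics/side0.png

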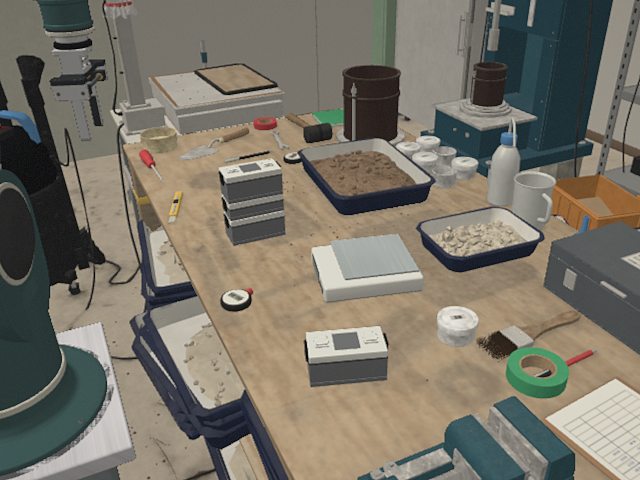

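The top view shows the pile at about (203,250), the lone box at (423,263), the balance pan at (322,195), the tin at (418,179) and the stopwatch at (312,309). I'll enlarge the two lids.

```bash
python3 - <<'E'
import cv2,numpy as np
im=cv2.imread("pics/top0.png")
def crop(x,y,w,h,s=6):
    c=cv2.resize(im[y:y+h,x:x+w],None,fx=s,fy=s,interpolation=cv2.INTER_CUBIC)
    for i in range(0,w,10): cv2.putText(c,str(x+i),(i*s,8),0,.3,(0,0,255),1); cv2.line(c,(i*s,10),(i*s,16),(0,0,255),1)
    for j in range(0,h,10): cv2.putText(c,str(y+j),(0,j*s+4),0,.3,(0,0,255),1)
    return c
cv2.imwrite("pics/lids.png",np.hstack([crop(170,210,66,85),crop(393,225,66,85)]))
E
```

```text
(no output)
```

View pics/lids.png

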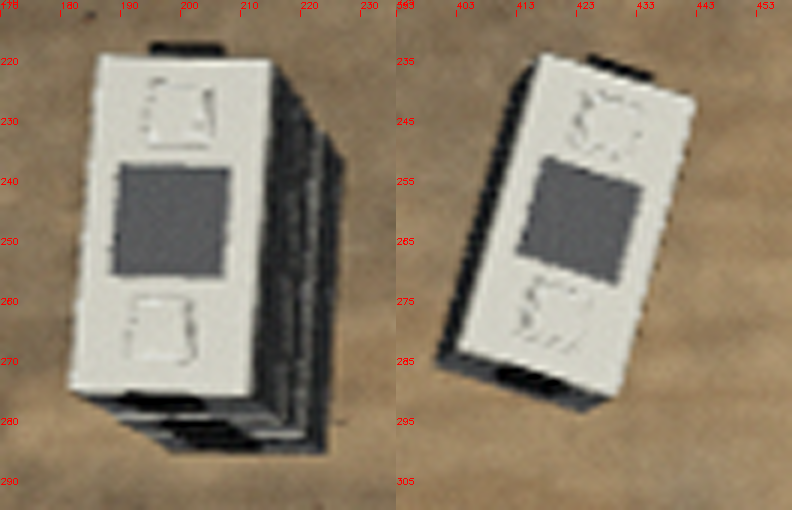

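Lid corners are clear in the crop. The pile's are at about (186,218), (215,220), (211,276), (181,275), and the lone box's at (417,233), (443,241), (430,291), (403,283). Next I'll enlarge the side view.

```bash
python3 - <<'E'
import cv2,numpy as np
def crop(im,x,y,w,h,s):
    c=cv2.resize(im[y:y+h,x:x+w],None,fx=s,fy=s,interpolation=cv2.INTER_CUBIC)
    for i in range(0,w,10): cv2.putText(c,str(x+i),(i*s,8),0,.3,(0,0,255),1); cv2.line(c,(i*s,10),(i*s,16),(0,0,255),1)
    for j in range(0,h,10): cv2.putText(c,str(y+j),(0,j*s+4),0,.3,(0,0,255),1)
    return c
im=cv2.imread("pics/side0.png");t=cv2.imread("pics/top0.png")
a=crop(im,210,150,85,50,4);b=crop(im,295,315,100,75,4)
p=crop(t,275,150,100,100,4)
L=np.zeros((500,400,3),np.uint8);L[:200,:340]=a;L[200:500]=b
R=np.zeros((500,400,3),np.uint8);R[:400]=p
cv2.imwrite("pics/side_c.png",np.hstack([L,R]))
E
```

```text
(no output)
```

View pics/side_c.png

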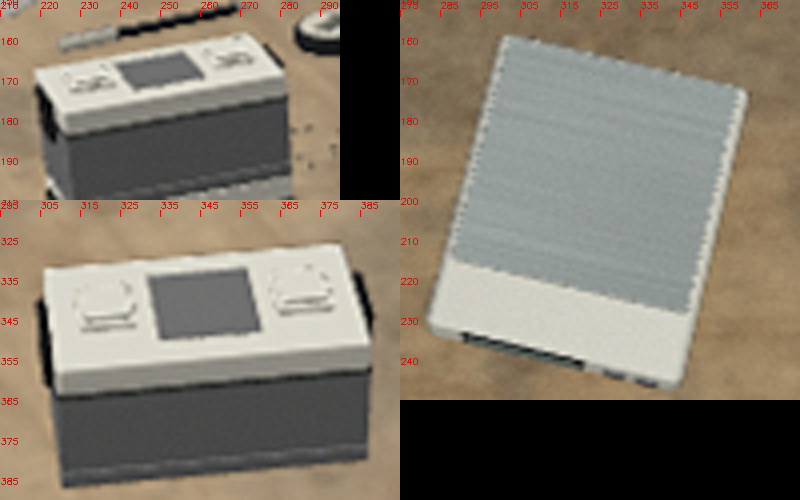

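The side view shows lone lid corners at about (306,332), (378,326), (387,352), (309,358). The pile lid corners are at (219,168), (272,159), (281,169), (225,179). In the top view the pan corners are at about (301,159), (360,172), (347,228), (288,214).

```bash
cat > h.py <<'E'
import numpy as np,cv2
from scipy.optimize import least_squares
from scipy.spatial.transform import Rotation as R
from plant import sensors,cams,job,bot
def proj(c,P):
    p=(np.atleast_2d(P)-c["xyz"])@c["rotation"]; K=c["intrinsics"]
    return np.c_[K[0,2]+K[0,0]*p[:,0]/-p[:,2], K[1,2]+K[1,1]*p[:,1]/p[:,2]]
def fproj(c,P):
    p=(np.atleast_2d(P)-c["xyz"])@c["rotation"]; K=c["intrinsics"]
    d=np.c_[p[:,0],-p[:,1],-p[:,2]]; rr=np.hypot(d[:,0],d[:,1]); th=np.arctan2(rr,d[:,2])
    return np.c_[K[0,2]+K[0,0]*th*d[:,0]/rr,K[1,2]+K[1,1]*th*d[:,1]/rr]
def rect(v,l,w,z):
    x,y,a=v; c,s=np.cos(a),np.sin(a)
    q=np.array([[l/2,w/2],[l/2,-w/2],[-l/2,-w/2],[-l/2,w/2]])
    return np.c_[q@np.array([[c,s],[-s,c]])+[x,y],np.full(4,z)]
def fit(obs,l,w,z,x0):
    f=lambda v:np.concatenate([(pr(c,rect(v,l,w,z))-px).ravel() for c,px,pr in obs])
    r=least_squares(f,x0,loss="soft_l1"); return r.x,f(r.x)
E
python3 - <<'E'
from h import *
np.set_printoptions(precision=4,suppress=True)
T,S=cams.camera_info("top"),cams.camera_info("side")
k=lambda a,o,s:np.array(a)/s+np.array(o)-.4
# order: far-left, far-right, near-right, near-left
pt=k([(98,53),(271,60),(251,397),(68,390)],(170,210),6)
lt=k([(145,53),(300,98),(222,397),(61,350)],(393,225),6)
ps=k([(248,36),(286,78),(62,115),(37,72)],(210,150),4)
ls=k([(334,44),(370,149),(56,172),(44,69)],(295,315),4)
pan=k([(103,37),(343,89),(288,314),(52,257)],(275,150),4)
for n,t,s,z,x0 in (("pile",pt,ps,.16,(.5,.25,0)),("lone",lt,ls,.06,(.5,-.1,-.2))):
    for o in ([(T,t,proj)],[(S,s,proj)],[(T,t,proj),(S,s,proj)]):
        v,r=fit(o,.12,.062,z,x0);print(n,v[:2],np.degrees(v[2]),r)
v,r=fit([(T,pan,proj)],.142,.142,.05,(.6,.05,-.2));print("pan",v[:2],np.degrees(v[2]),r)
E
```

```text
pile [0.503  0.3354] -2.4223754734174805 [-0.0907  0.1882  0.3341 -0.2897 -0.3507 -0.1663  0.111   0.2614]
pile [0.5042 0.3294] -3.0371545845127925 [ 0.6926 -0.1555  0.3318 -0.3663 -0.1296  0.2626 -1.1064  0.04  ]
pile [0.5041 0.3344] -2.490373573187932 [ 0.4102 -0.3304  0.8258 -0.7751  0.086  -0.6796  0.5575 -0.2868 -0.4094
 -0.9923 -0.5745 -1.3172 -0.7208 -0.5436 -1.931  -0.6582]
lone [ 0.4808 -0.1536] -18.491098362984946 [-0.2859 -0.1968  0.0859  0.1955  0.0573  0.2195  0.1282 -0.2222]
lone [ 0.4829 -0.1567] -19.09990172132857 [ 1.9181  0.2002  0.3916 -0.8836 -0.7034  0.1708 -0.868   0.1281]
lone [ 0.482  -0.1551] -18.567415657397962 [ 0.3631 -0.7374  0.7221 -0.3157  0.6423 -0.337   0.7271 -0.8093  0.6969
 -0.3965 -0.5339 -1.5859 -1.4505 -0.0599 -1.9373 -0.0461]
pan [0.6523 0.0674] -14.474128873916028 [ 1.47    0.0547 -0.8772 -0.0261 -0.0214 -0.3011 -0.1381  0.2948]
```

Request:
jog_arm(targets="0 0 0 0 0 3 1; 0 0 2.7 3.9 -3.5 0.3 1; 0 0 2.7 3.9 -3.5 0.3 1; 0 0 2.7 3.9 -3.5 0.2 1; 0 0 2.7 3.9 -3.5 0.2 1; 0 0 2.7 3.9 -3.5 0.2 1; 0 0 2.7 3.9 -3.5 0.2 1; 0 0 2.8 4.1 -3.7 0.2 1; 0 0 0 0 0 0 1; 0 0 0 0 0 0 1")

```text
time: 1.35
tool_pos: [0.5027, 0.3352, 0.2621]
ee_rot: [[-0.999, 0.042, -0.001], [0.042, 0.999, -0.0], [0.001, -0.0, -1.0]]
ft_force: [-0.2, 0.7, -1.1]
width: 0.0939
grasp_force: 0.0
```

```bash
cat > look.py <<'E'
from h import *
import sys,pickle
n=sys.argv[1]
c=cams.camera_info("wrist");im=cams.get_image("wrist");o=sensors.get_obs()
cv2.imwrite(f"pics/{n}.png",im[:,:,::-1]);pickle.dump((c,o),open(n+".pkl","wb"))
print(c,o["tool_pos"],o["ee_rot"],o["time"])
E
python3 look.py w1
```

```text
{'intrinsics': array([[371.64829954,   0.        , 322.07456226],
       [  0.        , 371.64829954, 242.32310257],
       [  0.        ,   0.        ,   1.        ]]), 'xyz': array([0.42177117, 0.33877395, 0.4301108 ]), 'rotation': array([[ 4.17042745e-02, -9.60022172e-01, -2.76799896e-01],
       [ 9.99129964e-01,  3.99988969e-02,  1.18069492e-02],
       [-2.63242493e-04, -2.77051471e-01,  9.60855043e-01]])} [0.50229129 0.33578087 0.26215086] [[-9.99155349e-01  4.10866751e-02 -6.87806849e-04]
 [ 4.10866694e-02  9.99155586e-01  2.24738734e-05]
 [ 6.88149432e-04 -5.80480172e-06 -9.99999763e-01]] 1.4
```

View pics/w1.png

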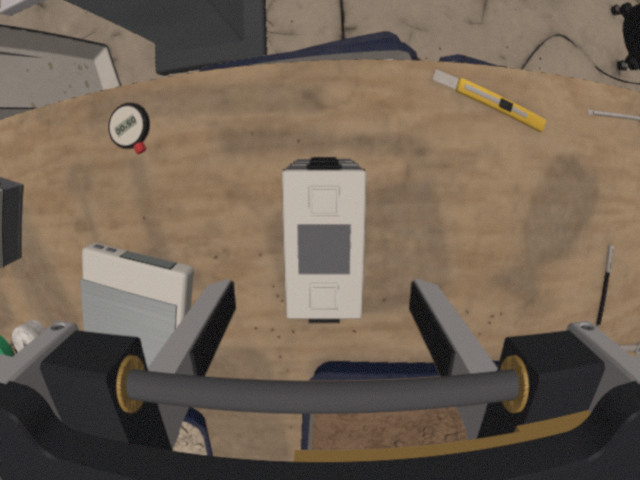

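The wrist view shows the pile's lid centred between the fingers, with corners at about (282,169), (365,168), (362,319), (287,319). I'll refine those with a contour and fit the pose.

```bash
cat > lid.py <<'E'
from h import *
import pickle
def lid(n,z,box,x0):
    """sub-pixel lid quad in wrist picture n inside box (x,y,w,h): line fits to the mask's 4 sides"""
    c,o=pickle.load(open(n+".pkl","rb")); im=cv2.imread(f"pics/{n}.png"); x,y,w,h=box
    hsv=cv2.cvtColor(im[y:y+h,x:x+w],cv2.COLOR_BGR2HSV)
    m=((hsv[...,2]>150)&(hsv[...,1]<50)).astype(np.uint8)
    m=cv2.morphologyEx(m,cv2.MORPH_OPEN,np.ones((5,5),np.uint8))
    ct=max(cv2.findContours(m,0,cv2.CHAIN_APPROX_NONE)[0],key=cv2.contourArea)
    q=cv2.boxPoints(cv2.minAreaRect(ct)); p=ct[:,0].astype(float); L=[]
    ctr=q.mean(0); q=ctr+(q-ctr)*1.0
    for i in range(4):
        a,b=q[i],q[(i+1)%4]; u=(b-a)/np.linalg.norm(b-a); d=p-a; t=d@u/np.linalg.norm(b-a); e=abs(d@[-u[1],u[0]])
        s=p[(t>.12)&(t<.88)&(e<6)].astype(np.float32)
        vx,vy,px,py=cv2.fitLine(s,cv2.DIST_HUBER,0,.01,.01).ravel(); nn=np.array([-vy,vx]); 
        if nn@(np.array([px,py])-ctr)<0: nn=-nn
        L.append((*nn,nn@[px,py]+.5))
    P=[np.linalg.solve([L[i][:2],L[i-1][:2]],[L[i][2],L[i-1][2]])+[x,y] for i in range(4)]
    P=np.array(P); pr=fproj(c,rect(x0,.12,.062,z))
    px=np.array([P[np.argmin(((P-r)**2).sum(1))] for r in pr])
    v,r=fit([(c,px,fproj)],.12,.062,z,x0)
    print(n,"px",px.round(1).tolist(),"pose",v[:2].round(4),np.degrees(v[2]).round(2),"res",r.round(2)); return v
E
python3 -c "
from lid import *
lid('w1',.16,(260,155,125,180),(.503,.335,-.042))"
```

```text
w1 px [[360.9, 318.5], [285.8, 317.3], [281.6, 170.7], [365.5, 170.0]] pose [0.5048 0.3363] -2.38 res [ 0.28  0.16 -0.28  1.46 -0.66 -0.86  0.63 -0.09]
```

Request:
jog_arm(targets="0 0 -2 -0.2 -5.4 0 1; 0 0 -2 -0.2 -5.4 0 1; 0 0 -2 -0.2 -5.4 0 1; 0 0 -2 -0.2 -5.4 -1.5 1; 0 0 -2 -0.2 -5.4 -1.5 1; 0 0 -2 -0.2 -5.4 -2 1; 0 0 -2 -0.2 -5.4 -2 1; 0 0 -2 -0.3 -5.4 -2 1; 0 0 0 -0.3 -5.8 -1 1; 0 0 0 0 0 0 1")

```text
time: 2.65
tool_pos: [0.4822, -0.1579, 0.1617]
ee_rot: [[-0.947, 0.32, -0.001], [0.32, 0.947, -0.001], [0.001, -0.001, -1.0]]
ft_force: [-0.2, 1.2, -0.7]
width: 0.0938
grasp_force: 0.0
```

```bash
python3 look.py w2
```

```text
{'intrinsics': array([[371.64829954,   0.        , 322.07456226],
       [  0.        , 371.64829954, 242.32310257],
       [  0.        ,   0.        ,   1.        ]]), 'xyz': array([ 0.4056084 , -0.13161505,  0.32982584]), 'rotation': array([[ 0.3192688 , -0.91073015, -0.2619886 ],
       [ 0.94766284,  0.30635692,  0.08989203],
       [-0.00160536, -0.27697658,  0.96087533]])} [ 0.4828787  -0.15555777  0.16206768] [[-9.48300813e-01  3.17371959e-01 -7.79825283e-04]
 [ 3.17372110e-01  9.48301080e-01 -7.56561359e-05]
 [ 7.15498022e-04 -3.19239571e-04 -9.99999693e-01]] 2.7
```

View pics/w2.png

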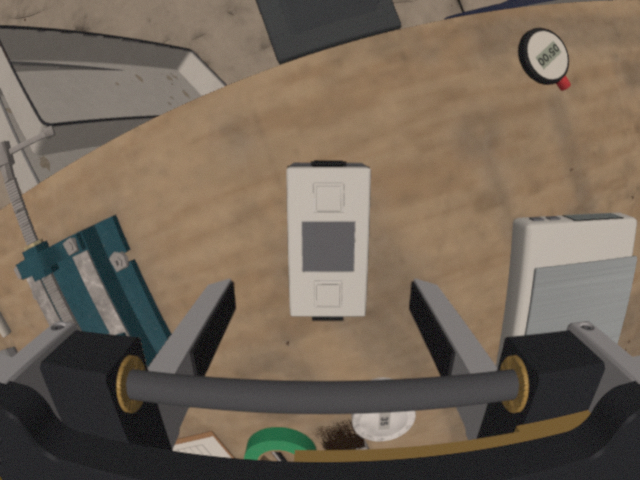

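```bash
python3 -c "
from lid import *
lid('w2',.06,(260,155,125,180),(.481,-.154,-.323))"
```

```text
w2 px [[364.6, 315.5], [289.3, 315.5], [285.7, 167.5], [370.2, 167.5]] pose [ 0.4833 -0.1539] -18.72 res [ 0.33  0.96 -0.26  0.92 -0.49 -0.81  0.42 -0.46]
```

The lone lid is centred, with corners at about (286,167), (370,167), (365,315), (289,315). The arm was still settling, so I'll measure again.

```bash
python3 look.py w3; python3 -c "
from lid import *
lid('w3',.06,(260,155,125,180),(.481,-.154,-.323))"
```

```text
{'intrinsics': array([[371.64829954,   0.        , 322.07456226],
       [  0.        , 371.64829954, 242.32310257],
       [  0.        ,   0.        ,   1.        ]]), 'xyz': array([ 0.40612537, -0.12959844,  0.33009433]), 'rotation': array([[ 3.16751334e-01, -9.11417413e-01, -2.62653557e-01],
       [ 9.48508386e-01,  3.04172639e-01,  8.83789929e-02],
       [-6.58127392e-04, -2.77123266e-01,  9.60834149e-01]])} [ 0.48330611 -0.15415967  0.16225257] [[-9.48996510e-01  3.15286343e-01 -3.81405910e-04]
 [ 3.15286207e-01  9.48996557e-01  3.76460132e-04]
 [ 4.80645633e-04  2.37007329e-04 -9.99999856e-01]] 2.75
w3 px [[361.5, 315.5], [286.1, 315.5], [282.7, 167.5], [366.7, 167.5]] pose [ 0.4833 -0.1538] -18.67 res [ 0.31  0.95 -0.21  0.74 -0.73 -0.78  0.59 -0.39]
```

Request:
jog_arm(targets="0 0 2 0.2 5.4 3 1; 0 0 2 0.2 5.4 3 1; 0 0 2 0.2 5.4 3 1; 0 0 2 0.2 5.4 1 1; 0 0 2 0.2 5.4 0 1; 0 0 2 0.2 5.4 0 1; 0 0 2 0.3 5.4 0 1; 0 0 2 0.3 5.4 0 1; 0 0 0 0.3 5.4 0 1; 0 0 0 0.05 0.4 0 1")

```text
time: 4.0
tool_pos: [0.5019, 0.3408, 0.262]
ee_rot: [[-0.999, 0.034, -0.001], [0.034, 0.999, 0.001], [0.001, 0.001, -1.0]]
ft_force: [0.8, -1.0, -0.7]
width: 0.0943
grasp_force: 0.0
```

Request:
jog_arm(targets="0 0 0 0 0 0 1; 0 0 0 0 0 0 1; 0 0 0 0 0 -2.4 1; 0 0 0 0 0 -2.4 1; 0 0 0 0 0 -2.4 1; 0 0 0 0 0 -2.4 1; 0 0 0 0 0 -2.4 1; 0 0 0 0 0 -1.2 1; 0 0 0 0 0 0 1; 0 0 0 0 0 0 1")

```text
time: 5.25
tool_pos: [0.5052, 0.3349, 0.1314]
ee_rot: [[-0.999, 0.042, 0.001], [0.042, 0.999, 0.001], [-0.001, 0.001, -1.0]]
ft_force: [0.9, 0.6, -0.2]
width: 0.0943
grasp_force: 0.0
```

Request:
jog_arm(targets="0 0 0 0 0.12 0 1; 0 0 0 0 0 0 1; 0 0 0 0 0 0 0; 0 0 0 0 0 0 0; 0 0 0 0 0 0 0; 0 0 0 0 0 0 0; 0 0 0 0 0 0 0; 0 0 0 0 0 0 0; 0 0 0 0 0 0 0; 0 0 0 0 0 0 0")

```text
time: 6.5
tool_pos: [0.5047, 0.3361, 0.1304]
ee_rot: [[-0.999, 0.042, 0.0], [0.042, 0.999, 0.0], [-0.0, 0.0, -1.0]]
ft_force: [0.3, 1.7, -0.2]
width: 0.0618
grasp_force: 30.0
```

Request:
jog_arm(targets="0 0 0 0 0 0.3 0; 0 0 0 0 0 0.3 0; 0 0 0 0 0 0.3 0; 0 0 0 0 0 0.5 0; 0 0 0 0 0 0.8 0; 0 0 0 0 0 1 0; 0 0 0 0 0 1 0; 0 0 0 0 0 1 0; 0 0 0 0 0 0 0; 0 0 0 0 0 0 0")

```text
time: 7.75
tool_pos: [0.5046, 0.3359, 0.1822]
ee_rot: [[-0.999, 0.042, -0.0], [0.042, 0.999, -0.0], [0.0, -0.0, -1.0]]
ft_force: [0.0, -0.1, -4.4]
width: 0.062
grasp_force: 30.0
```

```bash
python3 look.py w4; python3 -c "
from h import *
cv2.imwrite('pics/side4.png',cams.get_image('side')[150:330,180:420,::-1].repeat(3,0).repeat(3,1))
from lid import *
lid('w4',.213,(260,155,135,200),(.505,.336,-.042))"
```

```text
{'intrinsics': array([[371.64829954,   0.        , 322.07456226],
       [  0.        , 371.64829954, 242.32310257],
       [  0.        ,   0.        ,   1.        ]]), 'xyz': array([0.42357976, 0.33950922, 0.35017357]), 'rotation': array([[ 4.15451360e-02, -9.59898047e-01, -2.77253929e-01],
       [ 9.99136553e-01,  3.98060344e-02,  1.19007488e-02],
       [-3.87126155e-04, -2.77508953e-01,  9.60722973e-01]])} [0.50452678 0.33589762 0.18203658] [[-9.99111519e-01  4.21425350e-02 -4.22495497e-04]
 [ 4.21427280e-02  9.99111495e-01 -4.58969739e-04]
 [ 4.02777960e-04 -4.76367066e-04 -9.99999805e-01]] 7.8
w4 px [[394.5, 360.8], [259.5, 318.6], [259.5, 196.1], [394.5, 194.5]] pose [0.5045 0.3393] -1.72 res [ -4.17  71.29   9.31 115.22 -12.96  -0.62  15.83  -0.64]
```

View pics/side4.png

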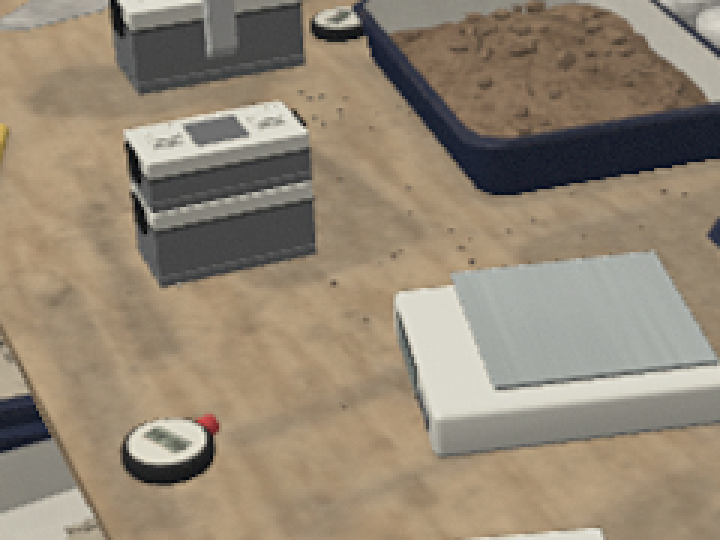

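The deep box lifted cleanly, and the shallow box is still seated at about (215,155) in the crop. Next I'll carry it to the lone box.

Request:
jog_arm(targets="0 0 -0.7 -0.1 -2 0 0; 0 0 -1.2 -0.15 -3.5 0 0; 0 0 -1.5 -0.2 -4.5 0 0; 0 0 -1.5 -0.2 -4.5 0 0; 0 0 -1.5 -0.2 -4.5 0 0; 0 0 -1.5 -0.2 -4.5 0 0; 0 0 -1.5 -0.2 -4.5 0 0; 0 0 -1.5 -0.2 -4.5 0 0; 0 0 -1.5 -0.2 -4.5 0 0; 0 0 -1.5 -0.2 -4.5 0 0")

```text
time: 9.1
tool_pos: [0.4853, -0.0811, 0.1825]
ee_rot: [[-0.959, 0.283, 0.0], [0.283, 0.959, 0.0], [-0.0, 0.0, -1.0]]
ft_force: [0.8, 0.2, -4.7]
width: 0.0617
grasp_force: 30.0
```

Request:
jog_arm(targets="0 0 -1.5 -0.2 -4.0 -0.5 0; 0 0 -0.86 -0.07 -2 -1 0; 0 0 0 0 -0.97 -1 0; 0 0 0 0 -0.5 -1 0; 0 0 0 0 0 -1 0; 0 0 0 0 0 -1 0; 0 0 0 0 0 -0.7 0; 0 0 0 0 0 0 0; 0 0 0 0 0 0 0; 0 0 0 0 0 0 0")

```text
time: 10.35
tool_pos: [0.4837, -0.1537, 0.1208]
ee_rot: [[-0.947, 0.32, 0.001], [0.32, 0.947, -0.0], [-0.001, 0.0, -1.0]]
ft_force: [0.6, -0.1, -4.3]
width: 0.0618
grasp_force: 30.0
```

```bash
python3 look.py w5; python3 - <<'E'
from h import *
o=sensors.get_obs();r=o["ee_rot"];p=o["tool_pos"]
print("yaw",np.degrees(np.arctan2(-r[0,1],r[1,1])),"go cm",(np.array([.4833,-.1538])-p[:2])*100,"z",p[2])
a=cams.get_image('side')[230:400,250:430,::-1]
cv2.imwrite('pics/side5.png',cv2.resize(a,None,fx=3.5,fy=3.5,interpolation=cv2.INTER_CUBIC))
E
```

```text
{'intrinsics': array([[371.64829954,   0.        , 322.07456226],
       [  0.        , 371.64829954, 242.32310257],
       [  0.        ,   0.        ,   1.        ]]), 'xyz': array([ 0.40679709, -0.12752487,  0.28867384]), 'rotation': array([[ 3.19630287e-01, -9.10110445e-01, -2.63695768e-01],
       [ 9.47542289e-01,  3.06915277e-01,  8.92559425e-02],
       [-3.00505751e-04, -2.78391794e-01,  9.60467552e-01]])} [ 0.48367661 -0.15368751  0.12070385] [[-9.47339036e-01  3.20231919e-01  5.19068102e-04]
 [ 3.20231907e-01  9.47339176e-01 -1.08646577e-04]
 [-5.26525650e-04  6.32970243e-05 -9.99999859e-01]] 10.4
yaw -18.676950966835594 go cm [-0.03766124 -0.01124858] z 0.12070385251250364
```

View pics/side5.png

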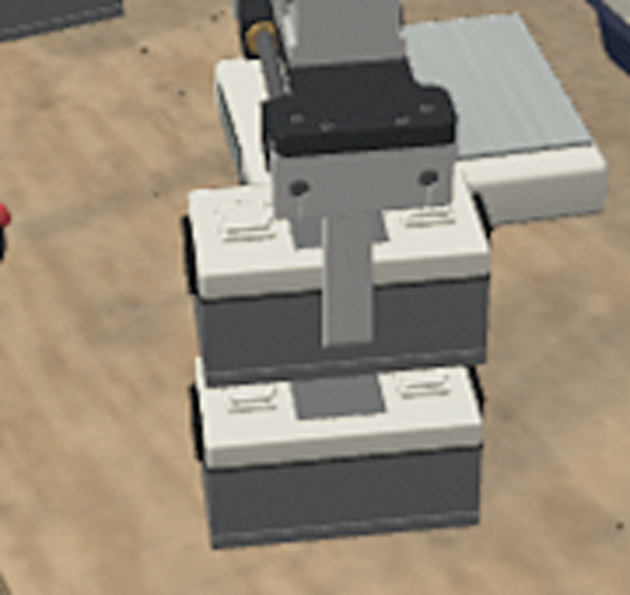

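The held box hangs level directly over the lone box, with edges aligned (gap at about row 380 of the crop). I'll lower it to just above the lugs.

Request:
jog_arm(targets="0 0 0 -0.04 0 -0.5 0; 0 0 0 0 0 -0.5 0; 0 0 0 0 0 -0.4 0; 0 0 0 0 0 -0.3 0; 0 0 0 0 0 -0.3 0; 0 0 0 0 0 -0.2 0; 0 0 0 0 0 -0.1 0; 0 0 0 0 0 0 0; 0 0 0 0 0 0 0; 0 0 0 0 0 0 0")

```text
time: 11.7
tool_pos: [0.4831, -0.1537, 0.0975]
ee_rot: [[-0.947, 0.32, 0.0], [0.32, 0.947, -0.0], [-0.0, -0.0, -1.0]]
ft_force: [0.2, 0.7, -5.1]
width: 0.062
grasp_force: 30.0
```

Request:
jog_arm(targets="0 0 0 0 0 -0.06 0; 0 0 0 0 0 -0.06 0; 0 0 0 0 0 -0.06 0; 0 0 0 0 0 -0.06 0; 0 0 0 0 0 -0.06 0; 0 0 0 0 0 0 0; 0 0 0 0 0 0 0; 0 0 0 0 0 0 0; 0 0 0 0 0 0 0; 0 0 0 0 0 0 0")

```text
time: 12.95
tool_pos: [0.4831, -0.1537, 0.0944]
ee_rot: [[-0.947, 0.32, 0.0], [0.32, 0.947, -0.0], [-0.0, -0.0, -1.0]]
ft_force: [0.1, -0.7, -4.7]
width: 0.062
grasp_force: 30.0
```

Request:
jog_arm(targets="0 0 0 0 0 -0.06 0; 0 0 0 0 0 -0.06 0; 0 0 0 0 0 -0.06 0; 0 0 0 0 0 -0.06 0; 0 0 0 0 0 -0.06 0; 0 0 0 0 0 -0.04 0; 0 0 0 0 0 0 0; 0 0 0 0 0 0 0; 0 0 0 0 0 0 0; 0 0 0 0 0 0 0")

```text
time: 14.2
tool_pos: [0.4831, -0.1537, 0.091]
ee_rot: [[-0.947, 0.32, 0.0], [0.32, 0.947, -0.0], [-0.0, -0.0, -1.0]]
ft_force: [0.4, 0.4, -4.2]
width: 0.0618
grasp_force: 30.0
```

Request:
jog_arm(targets="0 0 0 0 0 -0.03 0; 0 0 0 0 0 -0.03 0; 0 0 0 0 0 -0.03 0; 0 0 0 0 0 0 0; 0 0 0 0 0 0 0; 0 0 0 0 0 0 0; 0 0 0 0 0 0 0; 0 0 0 0 0 0 0; 0 0 0 0 0 0 0; 0 0 0 0 0 0 0")

```text
time: 15.45
tool_pos: [0.4831, -0.1537, 0.0904]
ee_rot: [[-0.947, 0.32, 0.0], [0.32, 0.947, -0.0], [-0.0, 0.0, -1.0]]
ft_force: [-3.4, 1.3, 5.4]
width: 0.0617
grasp_force: 30.0
```

It's seated: the force has reversed at a base height of about 60 mm. I'll release it and rise.

Request:
jog_arm(targets="0 0 0 0 0 0 1; 0 0 0 0 0 0 1; 0 0 0 0 0 0 1; 0 0 0 0 0 0 1; 0 0 0 0 0 0 1; 0 0 0 0 0 0.5 1; 0 0 0 0 0 2 1; 0 0 0 0 0 3 1; 0 0 0 0 0 4 1; 0 0 0 0 0 4 1")

```text
time: 16.7
tool_pos: [0.4829, -0.1537, 0.2267]
ee_rot: [[-0.947, 0.32, 0.0], [0.32, 0.947, -0.0], [-0.0, -0.0, -1.0]]
ft_force: [-0.3, 0.3, -0.7]
width: 0.0937
grasp_force: 0.0
```

Request:
jog_arm(targets="0 0 0 0 0 4 1; 0 0 0 0 0 0 1; 0 0 0 0 0 0 1; 0 0 0 0 0 0 1; 0 0 0 0 0 0 1; 0 0 0 0 0 0 1; 0 0 0 0 0 0 1; 0 0 0 0 0 0 1; 0 0 0 0 0 0 1; 0 0 0 0 0 0 1")

```text
time: 17.95
tool_pos: [0.4831, -0.1537, 0.2651]
ee_rot: [[-0.947, 0.32, 0.0], [0.32, 0.947, -0.0], [-0.0, -0.0, -1.0]]
ft_force: [0.0, -0.9, -0.3]
width: 0.0939
grasp_force: 0.0
```

```bash
python3 look.py w6; python3 - <<'E'
from h import *
from lid import lid
lid('w6',.12,(260,155,125,180),(.483,-.154,-.326))
a=cams.get_image('side')[230:400,250:430,::-1]
cv2.imwrite('pics/side6.png',cv2.resize(a,None,fx=3.5,fy=3.5,interpolation=cv2.INTER_CUBIC))
E
```

```text
{'intrinsics': array([[371.64829954,   0.        , 322.07456226],
       [  0.        , 371.64829954, 242.32310257],
       [  0.        ,   0.        ,   1.        ]]), 'xyz': array([ 0.40628896, -0.1275122 ,  0.43310773]), 'rotation': array([[ 3.19655016e-01, -9.10257516e-01, -2.63157606e-01],
       [ 9.47533899e-01,  3.06954982e-01,  8.92084585e-02],
       [-4.25131706e-04, -2.77866684e-01,  9.60619553e-01]])} [ 0.48311157 -0.15366875  0.26514258] [[-9.47333913e-01  3.20247488e-01  5.29081002e-05]
 [ 3.20247485e-01  9.47333914e-01 -6.38337757e-05]
 [-7.05642440e-05 -4.35282146e-05 -9.99999997e-01]] 18.0
w6 px [[355.2, 294.4], [288.6, 294.4], [285.2, 163.5], [358.3, 163.5]] pose [ 0.4831 -0.1538] -18.62 res [ 0.26  0.58 -0.27  0.57 -0.34 -0.43  0.35 -0.46]
```

View pics/side6.png

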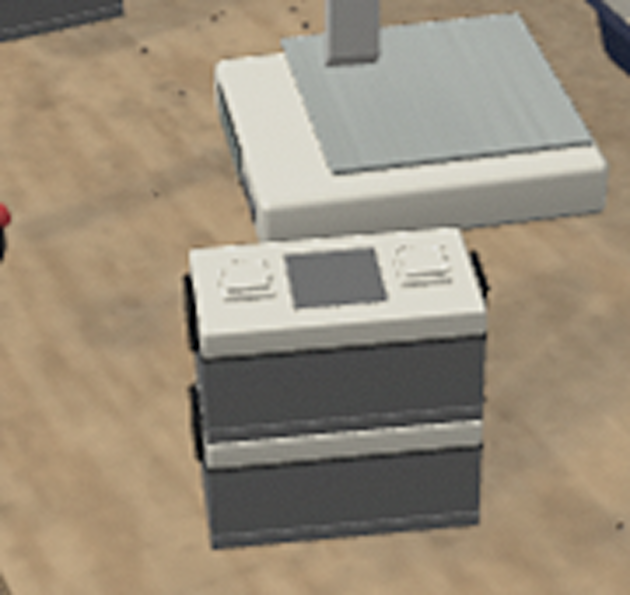

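The box sits locked and flat on the lone box, with no gap at the joint (about row 435 in the crop). Back to the pile.

Request:
jog_arm(targets="0 0 2 0.2 5.4 0 1; 0 0 2 0.2 5.4 0 1; 0 0 2 0.2 5.4 0 1; 0 0 2 0.2 5.4 0 1; 0 0 2 0.2 5.4 -1 1; 0 0 2 0.2 5.4 -1 1; 0 0 2 0.3 5.4 -1 1; 0 0 2.2 0.3 5.4 -1 1; 0 0 0 0.3 5.4 -1 1; 0 0 0 0.05 0.4 -1.3 1")

```text
time: 19.3
tool_pos: [0.5035, 0.3404, 0.2012]
ee_rot: [[-0.999, 0.038, -0.001], [0.038, 0.999, 0.001], [0.001, 0.001, -1.0]]
ft_force: [1.1, -0.9, -0.3]
width: 0.0942
grasp_force: 0.0
```

Request:
jog_arm(targets="0 0 0 0 0 0 1; 0 0 0 0 0 0 1; 0 0 0 0 0 0 1; 0 0 0 0 0 0 1; 0 0 0 0 0 0 1; 0 0 0 0 0 0 1; 0 0 0 0 0 0 1; 0 0 0 0 0 0 1; 0 0 0 0 0 0 1; 0 0 0 0 0 0 1")

```text
time: 20.55
tool_pos: [0.5046, 0.3363, 0.2021]
ee_rot: [[-0.999, 0.043, -0.0], [0.043, 0.999, -0.0], [-0.0, -0.0, -1.0]]
ft_force: [-0.6, -0.2, -1.0]
width: 0.0941
grasp_force: 0.0
```

```bash
python3 look.py w7; python3 - <<'E'
from lid import *
lid('w7',.10,(260,155,125,180),(.505,.336,-.042))
E
```

```text
{'intrinsics': array([[371.64829954,   0.        , 322.07456226],
       [  0.        , 371.64829954, 242.32310257],
       [  0.        ,   0.        ,   1.        ]]), 'xyz': array([0.42357601, 0.33995355, 0.37008646]), 'rotation': array([[ 4.25974679e-02, -9.59780159e-01, -2.77502257e-01],
       [ 9.99092298e-01,  4.08687150e-02,  1.20136691e-02],
       [-1.89320581e-04, -2.77762119e-01,  9.60649868e-01]])} [0.50462443 0.33632241 0.20211088] [[-9.99068398e-01  4.31547609e-02  4.33665209e-05]
 [ 4.31547551e-02  9.99068392e-01 -1.26591983e-04]
 [-4.87891671e-05 -1.24602578e-04 -9.99999991e-01]] 20.6
w7 px [[361.8, 315.5], [286.3, 315.5], [280.4, 167.5], [364.0, 167.5]] pose [0.5046 0.3373] -1.85 res [ 0.04  0.42 -0.28  1.15 -0.6  -0.16  1.06 -1.02]
```

Request:
jog_arm(targets="0 0 0.4 0 0.09 -2.5 1; 0 0 0 0 0 -2.5 1; 0 0 0 0 0 -2.5 1; 0 0 0 0 0 -2.5 1; 0 0 0 0 0 -1.5 1; 0 0 0 0 0 -0.7 1; 0 0 0 0 0 0 1; 0 0 0 0 0 0 1; 0 0 0 0 0 0 0; 0 0 0 0 0 0 0")

```text
time: 21.85
tool_pos: [0.5047, 0.3373, 0.0805]
ee_rot: [[-0.999, 0.036, 0.0], [0.036, 0.999, 0.0], [-0.0, 0.0, -1.0]]
ft_force: [-0.7, -0.1, 0.0]
width: 0.0774
grasp_force: 0.0
```

Request:
jog_arm(targets="0 0 0 0 0 0 0; 0 0 0 0 0 0 0; 0 0 0 0 0 0 0; 0 0 0 0 0 0 0; 0 0 0 0 0 0 0; 0 0 0 0 0 0.3 0; 0 0 0 0 0 0.3 0; 0 0 0 0 0 0.3 0; 0 0 0 0 0 0.6 0; 0 0 0 0 0 0 0")

```text
time: 23.1
tool_pos: [0.5049, 0.3374, 0.0957]
ee_rot: [[-0.999, 0.036, 0.001], [0.036, 0.999, 0.0], [-0.001, 0.0, -1.0]]
ft_force: [0.8, 0.2, -4.0]
width: 0.0619
grasp_force: 30.0
```

Request:
jog_arm(targets="0 0 0 0 0 1.5 0; 0 0 0 0 0 2 0; 0 0 -1 1 -1.9 1 0; 0 0 -1.9 2.2 -4 0 0; 0 0 -1.9 2.2 -4 0 0; 0 0 -1.9 2.2 -4 0 0; 0 0 -1.9 2.2 -4 0 0; 0 0 -1.9 2.2 -4 0 0; 0 0 -1.9 2 -3.5 0 0; 0 0 0 1 -1.5 0 0")

```text
time: 24.35
tool_pos: [0.6554, 0.0645, 0.1405]
ee_rot: [[-0.967, 0.254, 0.0], [0.254, 0.967, -0.001], [-0.001, -0.001, -1.0]]
ft_force: [-0.7, -0.9, -3.2]
width: 0.0618
grasp_force: 30.0
```

Request:
jog_arm(targets="0 0 0 0 0 0 0; 0 0 0 0 0 -1 0; 0 0 0 0 0 -1 0; 0 0 0 0 0 -1 0; 0 0 0 0 0 -1 0; 0 0 0 0 0 -0.5 0; 0 0 0 0 0 -0.5 0; 0 0 0 0 0 -0.5 0; 0 0 0 0 0 0 0; 0 0 0 0 0 0 0")

```text
time: 25.6
tool_pos: [0.6547, 0.0682, 0.0853]
ee_rot: [[-0.968, 0.25, 0.0], [0.25, 0.968, -0.0], [-0.0, 0.0, -1.0]]
ft_force: [0.5, -0.8, -2.3]
width: 0.0619
grasp_force: 30.0
```

```bash
python3 - <<'E'
from h import *
a=np.vstack([cv2.resize(cams.get_image(n)[y:y+130,x:x+260,::-1],None,fx=2.2,fy=2.2) for n,x,y in (("side",240,180),("top",200,130))])
cv2.imwrite('pics/p8.png',a)
print(sensors.get_obs()["tool_pos"])
E
```

```text
[0.65477689 0.06824266 0.08539576]
```

View pics/p8.png

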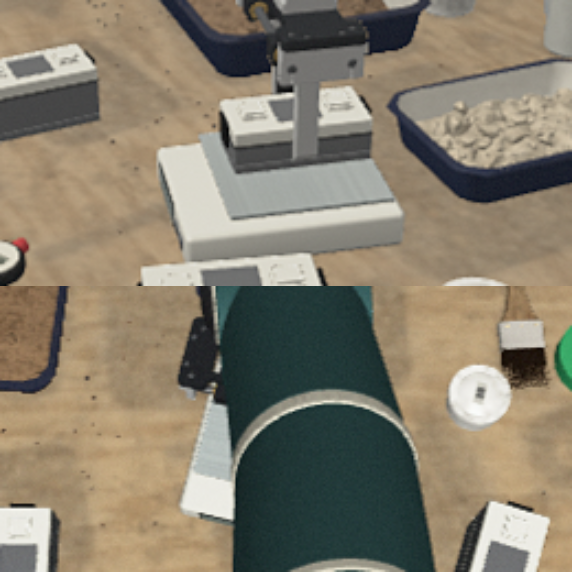

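The shallow box hangs level over the middle of the pan (about (297,130) in the crop), and the pile's bottom box is in place. I'll lower it now.

Request:
jog_arm(targets="0 0 0 0 0 -0.4 0; 0 0 0 0 0 -0.4 0; 0 0 0 0 0 -0.2 0; 0 0 0 0 0 -0.1 0; 0 0 0 0 0 -0.06 0; 0 0 0 0 0 -0.06 0; 0 0 0 0 0 -0.06 0; 0 0 0 0 0 -0.06 0; 0 0 0 0 0 0 0; 0 0 0 0 0 0 0")

```text
time: 26.95
tool_pos: [0.6546, 0.0682, 0.0717]
ee_rot: [[-0.968, 0.25, 0.0], [0.25, 0.968, -0.0], [-0.0, -0.0, -1.0]]
ft_force: [-0.6, 0.6, -3.0]
width: 0.062
grasp_force: 30.0
```

Request:
jog_arm(targets="0 0 0 0 0 -0.04 0; 0 0 0 0 0 -0.04 0; 0 0 0 0 0 -0.04 0; 0 0 0 0 0 -0.03 0; 0 0 0 0 0 0 0; 0 0 0 0 0 0 0; 0 0 0 0 0 0 0; 0 0 0 0 0 0 0; 0 0 0 0 0 0 0; 0 0 0 0 0 0 0")

```text
time: 28.2
tool_pos: [0.6546, 0.0682, 0.0702]
ee_rot: [[-0.968, 0.25, 0.0], [0.25, 0.968, -0.0], [-0.0, -0.0, -1.0]]
ft_force: [-0.5, 0.3, -4.1]
width: 0.0616
grasp_force: 30.0
```

Request:
jog_arm(targets="0 0 0 0 0 -0.03 0; 0 0 0 0 0 -0.03 0; 0 0 0 0 0 0 0; 0 0 0 0 0 0 0; 0 0 0 0 0 0 0; 0 0 0 0 0 0 0; 0 0 0 0 0 0 0; 0 0 0 0 0 0 0; 0 0 0 0 0 0 0; 0 0 0 0 0 0 0")

```text
time: 29.45
tool_pos: [0.6547, 0.0682, 0.0702]
ee_rot: [[-0.968, 0.25, 0.0], [0.25, 0.968, 0.0], [-0.0, 0.0, -1.0]]
ft_force: [-3.6, -0.1, 6.9]
width: 0.0618
grasp_force: 30.0
```

It's touching the pan with about 10 N. I'll release it and withdraw.

Request:
jog_arm(targets="0 0 0 0 0 0 1; 0 0 0 0 0 0 1; 0 0 0 0 0 0 1; 0 0 0 0 0 0 1; 0 0 0 0 0 0 1; 0 0 0 0 0 0.5 1; 0 0 0 0 0 2 1; 0 0 0 0 0 3 1; 0 0 0 0 0 4 1; 0 0 0 0 0 4 1")

```text
time: 30.7
tool_pos: [0.6546, 0.0682, 0.2075]
ee_rot: [[-0.968, 0.25, 0.001], [0.25, 0.968, 0.0], [-0.001, 0.0, -1.0]]
ft_force: [-0.1, 0.2, -0.7]
width: 0.0941
grasp_force: 0.0
```

Request:
jog_arm(targets="0 0 0 0 0 2 1; 0 0 0 -1 4 0 1; 0 0 0 -2 5 0 1; 0 0 0 -2 5 0 1; 0 0 0 -2 5 0 1; 0 0 0 -2 5 0 1; 0 0 0 -2 3 0 1; 0 0 0 0 0 0 1; 0 0 0 0 0 0 1; 0 0 0 0 0 0 1")

```text
time: 31.95
tool_pos: [0.5454, 0.337, 0.2252]
ee_rot: [[-0.968, 0.252, 0.001], [0.252, 0.968, -0.0], [-0.001, 0.0, -1.0]]
ft_force: [-0.7, -0.4, -0.6]
width: 0.0941
grasp_force: 0.0
```

```bash
python3 - <<'E'
from h import *
cv2.imwrite('pics/p9.png',np.hstack([cams.get_image(n)[y:y+300,x:x+400,::-1] for n,x,y in (("side",130,130),("top",90,30))]))
o=sensors.get_obs();print(o["tool_pos"],o["qd"].round(2),o["time"])
E
```

```text
[0.54521124 0.33728728 0.22488144] [-0.19  0.19 -0.27 -0.07  0.04 -0.02 -0.02] 32.05
```

View pics/p9.png

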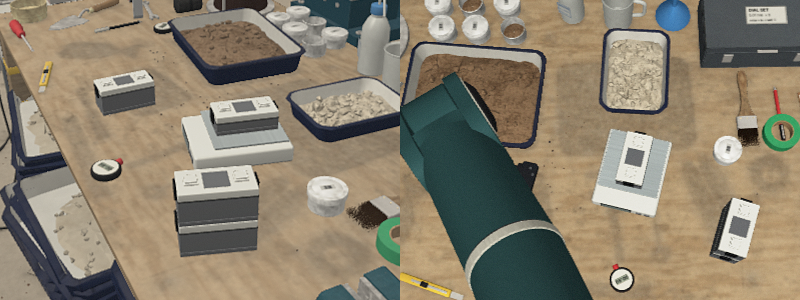

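The shallow box stands flat in the middle of the pan ((245,115) in the left half), the deep box is locked on the lone box, and the bystanders are untouched.

```bash
python3 -c "
from plant import job
print(job.close_job())"
```

```text
the job is handed in; nothing more can be done
None
```

The job is handed in at about 32 s of the 66 s allowed: the deep box is locked on the lone box and the shallow box stands flat in the middle of the balance pan; no verdict was returned.

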